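Line up the glue bottles by height on the bottle strip

TASK

Put the four squeeze bottles that stand on the narrow grey mat away on the wooden strip in order of height, each standing upright on the middle of its own black disc: the tallest at the end with the yellow cap, then ever shorter towards the black cap. Do not knock any bottle over, and leave the flat black block and the red cutters where they are.

Things in the scene. Friction and masses are not known exactly. Their poses are not given: they have to be found in the camera images.
- bottle_red: white squeeze bottle with a red label band and white cap, the tallest: 98 mm tall, round body 30 mm in diameter up to 74 mm above its foot, narrower neck and nozzle above; loose, light (about 15 to 45 g). Origin at the centre of its underside, z up its axis. It starts upright on a thin grey mat whose top is 2 mm above the worktop.
- bottle_blue: slim white squeeze bottle with a blue label band and white nozzle, second tallest: 80 mm tall, round body 21 mm in diameter up to 61 mm above its foot, narrower neck and nozzle above; loose, light (about 15 to 45 g). Origin at the centre of its underside, z up its axis. It starts upright on a thin grey mat whose top is 2 mm above the worktop.
- bottle_dark: dark grey to black squeeze bottle with a white label and white nozzle, third tallest: 70 mm tall, round body 22 mm in diameter up to 53 mm above its foot, narrower neck and nozzle above; loose, light (about 15 to 45 g). Origin at the centre of its underside, z up its axis. It starts upright on a thin grey mat whose top is 2 mm above the worktop.
- bottle_green: green squeeze bottle with a white nozzle, the shortest: 62 mm tall, round body 20 mm in diameter up to 47 mm above its foot, narrower neck and nozzle above; loose, light (about 15 to 45 g). Origin at the centre of its underside, z up its axis. It starts upright on a thin grey mat whose top is 2 mm above the worktop.
- strip: fixed light-wood strip on the worktop, nearer the robot than the mat: deck 70 (x) by 260 mm (y, along), top 10 mm above the origin; origin at the centre of its underside. Four flush black discs, 36 mm wide, centred at x = -4, y = -97.5, -32.5, +32.5, +97.5 mm in its frame. Aluminium lip on the +x edge (x = 29 to 35 mm), top 6 mm above the deck.
- yellow_cap: fixed yellow end cap of the strip, 74 x 14 x 16 mm, origin at the centre of its underside; it sits at y = +137 or -137 mm of the strip's frame (either end, differing from start to start) and marks the end for the tallest bottle.
- black_cap: fixed black end cap of the same size at the other end of the strip; it marks the end for the shortest bottle.
- pitch_block: bystander: flat black block 55 x 70 x 16 mm to the right of the mat, not to be disturbed; origin at the centre of its underside.
- cutter: bystander: red-handled side cutters lying flat, 134 x 64 x 11 mm, to the right of the mat, not to be disturbed; origin at the centre of its underside.
Mind the look-alikes: they are no part of the job. What is shaped like the bottle_dark but turquoise is not meant.

How it is judged:
At the end, for the whole second after the job is handed in: From yellow to black cap the discs carry the red-label (98 mm), blue-label (80 mm), dark (70 mm) and green (62 mm) bottle, each standing on the deck within 12 mm of its disc's centre along and across the strip, leaning under 0.1 rad, at rest (horizontal distance between bottle_red and yellow_cap between 0.0275 and 0.0515 m and x of bottle_red in the frame of strip between -0.016 and 0.008 m and z of bottle_red in the frame of strip between 0.007 and 0.014 m and angle between each of bottle_red, bottle_blue, bottle_dark, bottle_green's own z axis and vertical below 0.1 rad and linear speed of each of bottle_red, bottle_blue, bottle_dark, bottle_green below 0.02 m/s and angular speed of each of bottle_red, bottle_blue, bottle_dark, bottle_green below 0.3 rad/s and horizontal distance between bottle_blue and yellow_cap between 0.0925 and 0.1165 m and x of bottle_blue in the frame of strip between -0.016 and 0.008 m and z of bottle_blue in the frame of strip between 0.007 and 0.014 m and horizontal distance between bottle_dark and yellow_cap between 0.1575 and 0.1815 m and x of bottle_dark in the frame of strip between -0.016 and 0.008 m and z of bottle_dark in the frame of strip between 0.007 and 0.014 m and horizontal distance between bottle_green and yellow_cap between 0.2225 and 0.2465 m and x of bottle_green in the frame of strip between -0.016 and 0.008 m and z of bottle_green in the frame of strip between 0.007 and 0.014 m); the robot touches nothing.
It fails at once if a bottle is knocked over (leans more than 40 degrees) (angle between any of bottle_red, bottle_blue, bottle_dark, bottle_green's own z axis and vertical above 0.7 rad).
It fails at once if the black block or the red cutters are shifted by more than 20 mm (distance of any of pitch_block, cutter from where it was at the start of the episode above 0.02 m).
It also fails if it takes over 93 s, if anything falls off the work surface, if the arm or the gripper's body presses on something with over 40 N, if the wrist force passes 120 N, or if a joint passes its speed limit or range.

ROBOT

A 6-joint arm with a two-finger parallel gripper is mounted at the origin on a cart in front of the work surface, level with it; the furniture and walls round the work are solid. World frame = base frame: x ahead of the robot, y to its left, z up, the work surface at z = 0. Lengths are in m, angles in rad, forces in N, time in s.
With the tool pointing down it reaches from about 0.35 to 0.975 m from the base axis. Payload 4.9 kg.
Tool frame: the origin (TCP) lies midway between the tips of the shut fingers; the grasp point (between the pads) lies 19 mm behind it; z points along the fingers, y is the line along which they close (so a half turn about z gives the same grasp; the last joint's range is limited). The gripper opens to 85 mm and grips with 20 to 120 N. Pads are 22 mm wide; open, the fingers measure 114 mm over their backs; the gripper's body (76 mm by 85 mm) begins 54 mm behind the grasp point. The pads swing forward as they close: fully open they stand 13 mm farther back than shut.
Start: joints at [1.147, 0.053, 1.613, -0, 1.476, -0.119], TCP at [0.188, 0.596, 0.231] pointing down, gripper open.
Joint ranges: [-3.01, 3.01], [-1.01, 2.22], [0.06, 2.58], [-1.02, 4.17], [0.09, 2.62], [-3.14, 3.14]. Speed limits (rad/s): [2.57, 2.57, 3.14, 3.14, 3.14, 3.14].

INTERFACE

Orientations are given as a rotation vector (axis times angle).
In Python, from station import ctrl gives the robot as it stands.
- The arm moves only by the tool step_arm, never from a script. Its argument "targets" is a list of rows, each an object with "travel": the shift along the world's x, y, z as a fraction of full scale, a list of three; "angular": the turn, a rotation vector about the world's x, y, z as a fraction of full scale, a list of three; "gripper": the opening, from 0 (shut) to 1 (fully open). In form: [{"travel": [x, y, z], "angular": [rx, ry, rz], "gripper": gripper}, ...]. A call has 1 to 10 rows; each row is the pose to reach, as a shift and turn from the pose commanded when the call began; what a row does not reach only later rows make up. Full scale, the value 1, is 0.6 m for a shift and pi/4 rad for a turn. A row lasts 1/10 s, in which the tool goes at most 50 mm and 8.59 degrees, less where a joint would pass 70% of its speed; a pose out of reach is approached as far as the arm can. A call with a number of a shift or a turn outside -1 to 1 is refused whole. A call with a gripper value outside its range is refused whole. The fingers move at their own pace and stop on an object; "squeeze" is the grip in N (left out, the last holds). Time passes only in rows, so rows that repeat a pose let the fingers close. It gives the time, the measured TCP pose, the force, the opening and the grip force at its end, in the units of the state.
- ctrl.get_obs(): the state, without advancing time (a new reading comes with each control period).
- ctrl.get_image(name): name is "scene" or "top" or "wrist"; returns a dict with "img" (384x512x3 uint8, red, green, blue), "fx", "fy", "cx", "cy" (pixels), "D" ([k1, k2, p1, p2, k3] as OpenCV has them; the pictures are not rectified), "rvec" (rotation vector, rad) and "tvec" (3), from world to camera coordinates, as OpenCV has them. Camera axes: x right, y down, z forward; pixel columns grow to the right and rows downward; lengths in m; the calibration is good to about 2 mm. A picture is of the moment at which its call begins. There is no depth.
- ctrl.finish_job(): hands the job in; it is judged then, once.
The state is a dict: "t": time; "q": joint angles; "dq": joint speeds; "effort": joint torques, N m; "tool_pos": TCP position; "tool_rot": TCP orientation; "contact_force": force on the tool from outside, world axes, zero at the start; "wrist_torque": the same for the moment, N m; "opening": finger opening in m; "grip_force": force on a finger pad.
Only numpy, scipy, OpenCV 4.12 (cv2) and the standard library are available. Lean on these libraries where they do the work, as an engineer would, in place of code of your own. Each camera call takes 0.05 s, during which the arm holds its last target. There are 200 camera calls.

## Working session

There is one attempt and no reset: what is moved stays moved. The work goes in short steps, Python scripts to look and compute and a tool call to move; the robot and the scene stay as the last step left them, time stands still between calls to the robot, and variables do not carry over. Pictures are saved under pics/ and viewed, at most 14 in all, crops included, and the job is handed in when it is done.

Besides the shell and the picture viewer there is one more tool, called after "Emit:" as name(argument=value, ...), one argument or row to a line, values as JSON. step_arm: Moves the arm, as the interface text tells. Its arguments: {"type":"object","properties":{"targets":{"type":"array"},"squeeze":{"type":"number"}},"required":["targets"]}

```bash
mkdir -p pics; ls
cat > h.py <<'E'
import numpy as np, cv2
from station import ctrl
def shot(name,fn=None):
    d=ctrl.get_image(name)
    if fn: cv2.imwrite('pics/'+fn,cv2.cvtColor(d['img'],cv2.COLOR_RGB2BGR))
    return d
def ray(d,uv):
    K=np.array([[d['fx'],0,d['cx']],[0,d['fy'],d['cy']],[0,0,1.]])
    p=cv2.undistortPoints(np.array(uv,float).reshape(-1,1,2),K,np.array(d['D'],float)).reshape(-1,2)
    R=cv2.Rodrigues(np.array(d['rvec'],float))[0]; t=np.array(d['tvec'],float)
    return -R.T@t, np.c_[p,np.ones(len(p))]@R
def onz(d,uv,z):
    c,r=ray(d,uv); z=np.broadcast_to(z,len(r)); return c+r*((z-c[2])/r[:,2])[:,None]
def proj(d,P):
    K=np.array([[d['fx'],0,d['cx']],[0,d['fy'],d['cy']],[0,0,1.]])
    return cv2.projectPoints(np.array(P,float).reshape(-1,1,3),np.array(d['rvec'],float),np.array(d['tvec'],float),K,np.array(d['D'],float))[0].reshape(-1,2)
E
python3 - <<'E'
from h import *
import pickle
a=shot('top');b=shot('scene')
pickle.dump((a,b),open('first.pkl','wb'))
for d in(a,b): print(ray(d,[[256,192]]),d['fx'])
for n,d in(('top0.png',a),('scene0.png',b)):
    cv2.imwrite('pics/'+n,cv2.resize(cv2.cvtColor(d['img'],cv2.COLOR_RGB2BGR),(768,576)))
E
```

```text
pics
(array([ 0.32385065, -0.19255237,  0.88412948]), array([[ 0.09144865, -0.00195873, -0.99600604]])) 386.9791424535295
(array([-0.23705895, -0.50124712,  0.47547384]), array([[ 0.76205324,  0.38604685, -0.52009823]])) 350.3394272682953
```

View pics/top0.png

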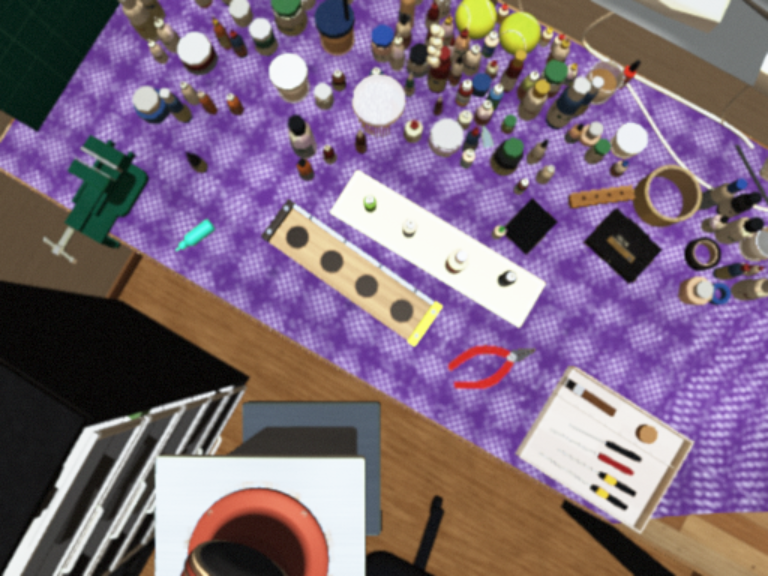

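View pics/scene0.png

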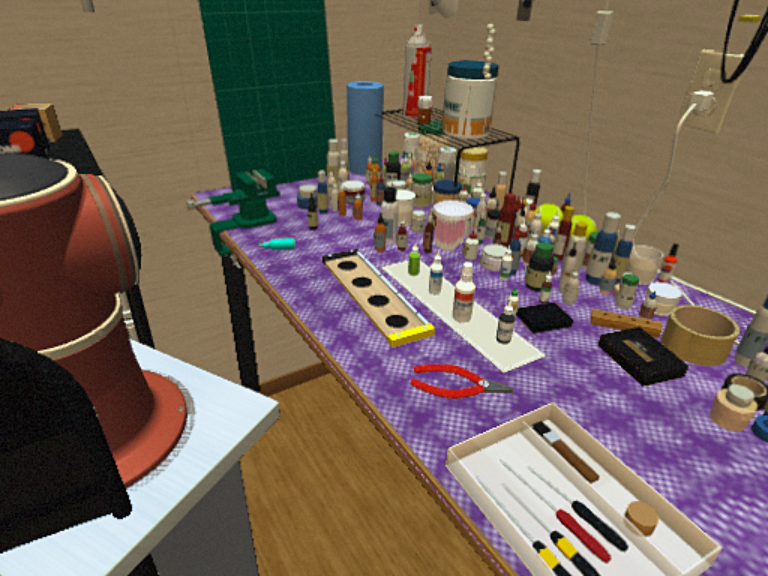

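Top view, in 768-px coordinates: the mat bottles are green (370,203), blue (410,228), red (457,260) and dark (507,278). The strip's black cap is at (280,220) and the yellow cap at (425,325). Possible confusions:
- The turquoise look-alike lying at (195,235).
- The small green-and-white bottle beside the mat at (500,232).
- The crowd of bottles at the back.

I'll take the four on the mat and check them in one close crop of both views.

Run:
```python
from h import *
import pickle
a,b=pickle.load(open('first.pkl','rb'))
A=a['img'][110:240,165:375];B=b['img'][150:250,210:370]
A=cv2.resize(A,None,fx=3,fy=3,interpolation=cv2.INTER_CUBIC);B=cv2.resize(B,None,fx=2,fy=2,interpolation=cv2.INTER_CUBIC)
o=np.zeros((600,640,3),np.uint8);o[:390,:630]=A;o[395:595,:320]=B
cv2.imwrite('pics/crop.png',cv2.cvtColor(o,cv2.COLOR_RGB2BGR))
hsv=cv2.cvtColor(a['img'],cv2.COLOR_RGB2HSV)
roi=np.zeros(hsv.shape[:2],np.uint8)
roi[130:235,170:300]=1
# discs
m=((hsv[...,2]<90)&(roi>0)).astype(np.uint8)
for c in cv2.findContours(m,cv2.RETR_EXTERNAL,cv2.CHAIN_APPROX_NONE)[0]:
    if cv2.contourArea(c)>60:
        M=cv2.moments(c);p=[M['m10']/M['m00'],M['m01']/M['m00']]
        print('dark',cv2.contourArea(c),np.round(p,1),onz(a,[p],.010).round(4))
m=((hsv[...,0]>22)&(hsv[...,0]<35)&(hsv[...,1]>150)&(roi>0)).astype(np.uint8)
for c in cv2.findContours(m,cv2.RETR_EXTERNAL,cv2.CHAIN_APPROX_NONE)[0]:
    if cv2.contourArea(c)>60:
        M=cv2.moments(c);p=[M['m10']/M['m00'],M['m01']/M['m00']]
        print('yel',cv2.contourArea(c),np.round(p,1),onz(a,[p],.014).round(4))
# mat
m=((hsv[...,1]<40)&(hsv[...,2]>170)).astype(np.uint8);m[:110]=0;m[225:]=0;m[:,:210]=0;m[:,375:]=0
c=max(cv2.findContours(m,cv2.RETR_EXTERNAL,cv2.CHAIN_APPROX_NONE)[0],key=cv2.contourArea)
print('mat',onz(a,cv2.boxPoints(cv2.minAreaRect(c)),.002).round(4))
```

```text
dark 103.0 [267.3 206.6] [[ 0.3709 -0.2196  0.01  ]]
dark 112.5 [243.9 190.2] [[ 0.4084 -0.1669  0.01  ]]
dark 116.5 [220.8 173.8] [[ 0.4465 -0.1142  0.01  ]]
dark 117.5 [197.9 157.7] [[ 0.4842 -0.0614  0.01  ]]
dark 83.0 [184.7 147.2] [[ 0.5092 -0.0306  0.01  ]]
mat [[ 0.5232 -0.1083  0.002 ]
 [ 0.596  -0.1516  0.002 ]
 [ 0.4119 -0.4438  0.002 ]
 [ 0.3421 -0.399   0.002 ]]
```

View pics/crop.png

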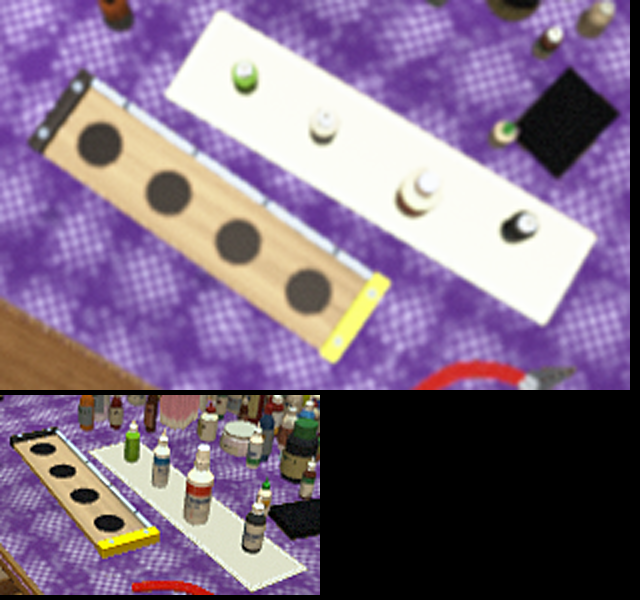

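The crop confirms it. Along the mat in the top crop: green at (245,75), blue at (323,122), red label at (417,192), dark at (518,228). The yellow cap is at (355,318). The small bottle at (505,132) stands off the mat, so it is excluded. Next I triangulate the tips and check them against the heights.

Run:
```python
from h import *
import pickle
a,b=pickle.load(open('first.pkl','rb'))
T=dict(red=((428,182),(203,447),(197,523),.098),blue=((323,116),(163,434),(161,486),.080),dark=((527,220),(256,503),(253,550),.070),green=((243,70),(134,424),(132,460),.062))
for n,(t,s,f,h) in T.items():
    t=np.array(t)/3+[165,110]; s=np.array(s)*.5+[210,150-395/2]; f=np.array(f)*.5+[210,150-395/2]
    c1,r1=ray(a,[t]);c2,r2=ray(b,[s]);k=np.linalg.lstsq(np.c_[r1[0],-r2[0]],c2-c1,rcond=None)[0]
    print(n,'tri',((c1+k[0]*r1[0]+c2+k[1]*r2[0])/2).round(4),'top@h',onz(a,[t],h+.002)[0].round(4),'foot front',onz(b,[f],.002)[0].round(4))
o=ctrl.get_obs();print(o)
d=shot('wrist','w0.png');print(ray(d,[[256,192],[256,300]]))
```

```text
red tri [ 0.4384 -0.2989  0.0991] top@h [ 0.4388 -0.3     0.1   ] foot front [ 0.4301 -0.3041  0.002 ]
blue tri [ 0.4903 -0.2299  0.0737] top@h [ 0.4888 -0.2299  0.082 ] foot front [ 0.4856 -0.2346  0.002 ]
dark tri [ 0.4158 -0.3731  0.0614] top@h [ 0.4155 -0.3732  0.072 ] foot front [ 0.4113 -0.3773  0.002 ]
green tri [ 0.5287 -0.1733  0.0563] top@h [ 0.5268 -0.1735  0.064 ] foot front [ 0.5279 -0.1739  0.002 ]
{'t': 0.1, 'q': array([ 1.14700665e+00,  5.33183767e-02,  1.61417856e+00,  3.26762418e-05,
        1.47600890e+00, -1.19016928e-01]), 'dq': array([ 0.00039913, -0.00103451, -0.00360744,  0.00100775,  0.00065741,
       -0.00032535]), 'effort': array([-1.86866496e-04, -3.94902277e+01, -3.71363282e+01, -1.34017832e-04,
        3.99437413e-03, -2.00754749e-05]), 'tool_pos': array([0.18731082, 0.59566934, 0.23015583]), 'tool_rot': array([-4.76807268e-01, -3.10464680e+00,  2.88102165e-03]), 'contact_force': array([-0.1759621 , -0.00449041, -0.06421003]), 'wrist_torque': array([-0.02619949,  0.00827818, -0.00838924]), 'grip_force': 0.0, 'opening': 0.08520885964095062}
(array([0.10899679, 0.62138032, 0.37370711]), array([[ 0.3143138 , -0.0900409 , -0.94510312],
       [ 0.66176   , -0.19921209, -0.82153433]]))
```

Emit:
step_arm(
  targets=[
    {"travel": [0.04,-0.08,0],"angular": [0,0,-0.1],"gripper": 1},
    {"travel": [0.08,-0.16,0],"angular": [0,0,-0.2],"gripper": 1},
    {"travel": [0.12,-0.24,0],"angular": [0,0,-0.3],"gripper": 1},
    {"travel": [0.16,-0.32,0],"angular": [0,0,-0.4],"gripper": 1},
    {"travel": [0.2,-0.4,0],"angular": [0,0,-0.5],"gripper": 1},
    {"travel": [0.24,-0.48,0],"angular": [0,0,-0.6],"gripper": 1},
    {"travel": [0.28,-0.56,0],"angular": [0,0,-0.7],"gripper": 1},
    {"travel": [0.32,-0.64,0],"angular": [0,0,-0.8],"gripper": 1},
    {"travel": [0.36,-0.72,0],"angular": [0,0,-0.9],"gripper": 1},
    {"travel": [0.4,-0.8,0],"angular": [0,0,-1],"gripper": 1},
  ],
)

```text
t: 1.15
tool_pos: [0.4115, 0.147, 0.2313]
tool_rot: [1.633, 2.683, 0.001]
contact_force: [1.2, 0.6, -0.3]
opening: 0.0855
grip_force: 0.0
```

Emit:
step_arm(
  targets=[
    {"travel": [0,-0.05,0],"angular": [0,0,-0.18],"gripper": 1},
    {"travel": [0,-0.1,0],"angular": [0,0,-0.36],"gripper": 1},
    {"travel": [0,-0.15,0],"angular": [0,0,-0.54],"gripper": 1},
    {"travel": [0,-0.2,0],"angular": [0,0,-0.7],"gripper": 1},
    {"travel": [0,-0.25,0],"angular": [0,0,-0.85],"gripper": 1},
    {"travel": [0,-0.3,0],"angular": [0,0,-1],"gripper": 1},
    {"travel": [0,-0.35,0],"angular": [0,0,-1],"gripper": 1},
    {"travel": [0,-0.38,0],"angular": [0,0,-1],"gripper": 1},
    {"travel": [0,-0.4,0],"angular": [0,0,-1],"gripper": 1},
    {"travel": [0,-0.4,0],"angular": [0,0,-1],"gripper": 1},
  ],
)

```text
t: 2.15
tool_pos: [0.411, -0.0919, 0.2311]
tool_rot: [-2.534, -1.856, 0.0]
contact_force: [0.9, 0.1, 0.6]
opening: 0.0856
grip_force: 0.0
```

Emit:
step_arm(
  targets=[
    {"travel": [0.02,-0.06,0],"angular": [0,0,-0.15],"gripper": 1},
    {"travel": [0.05,-0.12,0],"angular": [0,0,-0.3],"gripper": 1},
    {"travel": [0.08,-0.18,0],"angular": [0,0,-0.4],"gripper": 1},
    {"travel": [0.08,-0.18,0],"angular": [0,0,-0.4],"gripper": 1},
    {"travel": [0.08,-0.18,0],"angular": [0,0,-0.4],"gripper": 1},
  ],
)

```text
t: 2.65
tool_pos: [0.4593, -0.1984, 0.2307]
tool_rot: [-2.79, -1.439, 0.001]
contact_force: [-0.9, -0.3, -0.4]
opening: 0.0855
grip_force: 0.0
```

Run:
```python
from h import *
import pickle
d=shot('wrist');pickle.dump(d,open('w1.pkl','wb'))
cv2.imwrite('pics/w1.png',cv2.resize(cv2.cvtColor(d['img'],cv2.COLOR_RGB2BGR),(768,576)))
o=ctrl.get_obs();print(o['tool_pos'],o['tool_rot'])
for n,x,y,h in(('red',.4388,-.3,.098),('blue',.4888,-.2299,.08),('dark',.4155,-.3732,.07),('green',.5268,-.1735,.062)): print(n,proj(d,[[x,y,h+.002],[x,y,.002]]).round(1)*1.5)
```

```text
[ 0.45913239 -0.19797608  0.23092912] [-2.79036344e+00 -1.44058089e+00  2.80069603e-04]
red [[436.5  393.45]
 [424.05 336.75]]
blue [[438.75 276.75]
 [427.35 250.2 ]]
dark [[455.7  447.75]
 [444.45 401.4 ]]
green [[437.25 178.5 ]
 [428.1  172.65]]
```

View pics/w1.png

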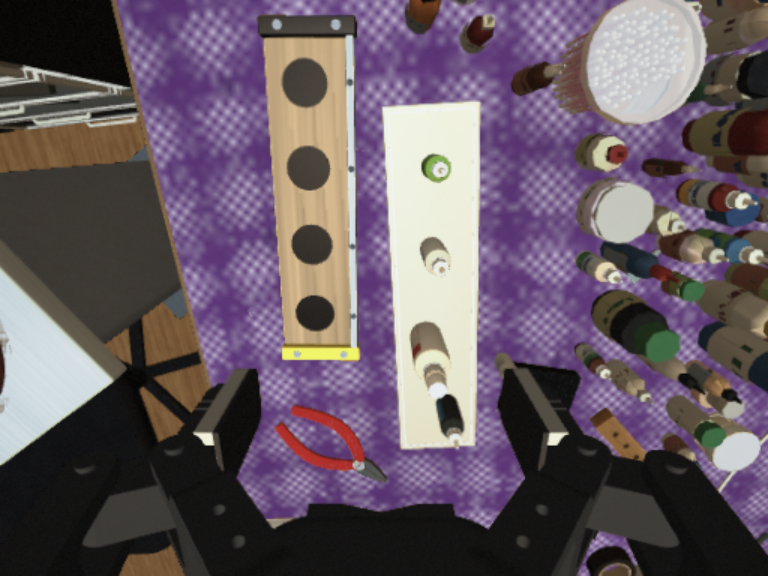

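Wrist view, 768-px coordinates: nozzle tips are at red (437,388), blue (438,265), dark (457,443) and green (440,169). The discs are at (305,82), (308,168), (312,244) and (315,313). Tips come out 5–12 px from prediction, so I check against the discs.

Run:
```python
from h import *
import pickle
a,b=pickle.load(open('first.pkl','rb'))
w=pickle.load(open('w1.pkl','rb'))
D=[[.3709,-.2196,.01],[.4084,-.1669,.01],[.4465,-.1142,.01],[.4842,-.0614,.01]]
print((proj(w,D)*1.5).round(1).tolist())
print('scene disc px (in crop)',((proj(b,D)-[210,150])*2+[0,395]).round(1).tolist())
print('discs from wrist',onz(w,np.array([[315,313],[312,244],[308,168],[305,82]])/1.5,.01).round(4).tolist())
T=dict(red=((428,182),(437,388),.1),blue=((323,116),(438,265),.082),dark=((527,220),(457,443),.072),green=((243,70),(440,169),.064))
for n,(t,s,h) in T.items():
    t=np.array(t)/3+[165,110]; s=np.array(s)/1.5
    c1,r1=ray(a,[t]);c2,r2=ray(w,[s]);k=np.linalg.lstsq(np.c_[r1[0],-r2[0]],c2-c1,rcond=None)[0]
    print(n,'tri',(c1+k[0]*r1[0]).round(4),(c2+k[1]*r2[0]).round(4),'w@h',onz(w,[s],h).round(4))
```

```text
[[316.4, 314.9], [312.8, 247.1], [309.6, 171.2], [305.7, 86.8]]
scene disc px (in crop) [[111.0, 522.0], [86.2, 494.7], [64.3, 470.2], [44.4, 448.2]]
discs from wrist [[0.3711, -0.2173, 0.01], [0.4095, -0.1642, 0.01], [0.447, -0.1114, 0.01], [0.4859, -0.0584, 0.01]]
red tri [ 0.44   -0.3011  0.0922] [ 0.4398 -0.3009  0.0922] w@h [[ 0.4416 -0.2962  0.1   ]]
blue tri [ 0.4936 -0.231   0.0589] [ 0.492  -0.2295  0.0585] w@h [[ 0.4932 -0.2221  0.082 ]]
dark tri [ 0.4163 -0.3748  0.0645] [ 0.4169 -0.3753  0.0647] w@h [[ 0.4191 -0.3695  0.072 ]]
green tri [ 0.5343 -0.1728  0.0336] [ 0.5343 -0.1729  0.0336] w@h [[ 0.532  -0.1691  0.064 ]]
```

Discs and tips agree between views to about 3 mm across the closing direction. I'll take red at (0.440, -0.2996) first.

Emit:
step_arm(
  targets=[
    {"travel": [-0.016,-0.085,0],"angular": [0,0,0],"gripper": 0.8},
    {"travel": [-0.032,-0.169,0],"angular": [0,0,0],"gripper": 0.8},
    {"travel": [-0.032,-0.169,-0.05],"angular": [0,0,0],"gripper": 0.8},
    {"travel": [-0.032,-0.169,-0.11],"angular": [0,0,0],"gripper": 0.8},
    {"travel": [-0.032,-0.169,-0.17],"angular": [0,0,0],"gripper": 0.8},
    {"travel": [-0.032,-0.169,-0.23],"angular": [0,0,0],"gripper": 0.8},
    {"travel": [-0.032,-0.169,-0.28],"angular": [0,0,0],"gripper": 0.8},
    {"travel": [-0.032,-0.169,-0.31],"angular": [0,0,0],"gripper": 0.8},
    {"travel": [-0.032,-0.169,-0.322],"angular": [0,0,0],"gripper": 0.8},
    {"travel": [-0.032,-0.169,-0.322],"angular": [0,0,0],"gripper": 0.8},
  ],
)

```text
t: 3.7
tool_pos: [0.4397, -0.2989, 0.0375]
tool_rot: [-2.79, -1.441, 0.001]
contact_force: [0.6, -0.3, 0.2]
opening: 0.0686
grip_force: 0.0
```

Run:
```python
from h import *
w=shot('wrist');s=shot('scene')
o=np.zeros((420,800,3),np.uint8);o[:300,:400]=cv2.resize(w['img'],(400,300));B=cv2.resize(s['img'][140:280,240:380],(400,400));o[:400,400:]=B
cv2.imwrite('pics/g1.png',cv2.cvtColor(o,cv2.COLOR_RGB2BGR));x=ctrl.get_obs();print(x['tool_pos'],x['contact_force'])
```

```text
[ 0.44086148 -0.30050254  0.03960568] [ 0.35494662 -0.94961832  1.22600555]
```

View pics/g1.png

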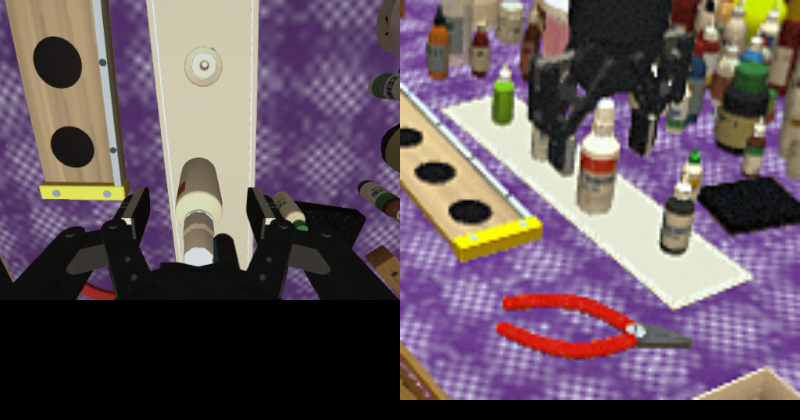

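Wrist panel: red bottle is centred between the fingers (axis about 199, pads at 135 and 262). The scene panel shows it upright and bracketed. I check the position along the row numerically, and blue too.

Run:
```python
from h import *
w=shot('wrist');k=512/400
print(onz(w,np.array([[199,206],[198,256],[204,66],[73,147],[58,62]])*k,[.076,.1,.082,.01,.01]).round(4))
x=ctrl.get_obs();R=cv2.Rodrigues(x['tool_rot'])[0];print((proj(w,[x['tool_pos']-R[:,2]*.019])/k).round())
```

```text
[[ 0.449  -0.29    0.076 ]
 [ 0.4414 -0.2996  0.1   ]
 [ 0.4934 -0.231   0.082 ]
 [ 0.3714 -0.2185  0.01  ]
 [ 0.4102 -0.1646  0.01  ]]
[[198. 209.]]
```

Emit:
step_arm(
  targets=[
    {"travel": [0,0,0],"angular": [0,0,0],"gripper": 0.5},
    {"travel": [0,0,0],"angular": [0,0,0],"gripper": 0.4},
    {"travel": [0,0,0],"angular": [0,0,0],"gripper": 0.3},
    {"travel": [0,0,0],"angular": [0,0,0],"gripper": 0.2},
    {"travel": [0,0,0],"angular": [0,0,0],"gripper": 0.1},
    {"travel": [0,0,0],"angular": [0,0,0],"gripper": 0.1},
  ],
  squeeze=20,
)

```text
t: 4.45
tool_pos: [0.4403, -0.3008, 0.0388]
tool_rot: [2.792, 1.439, 0.0]
contact_force: [-0.9, -1.0, 5.9]
opening: 0.0295
grip_force: 23.9
```

Emit:
step_arm(
  targets=[
    {"travel": [0,0,0.02],"angular": [0,0,0],"gripper": 0.1},
    {"travel": [0,0,0.06],"angular": [0,0,0],"gripper": 0.1},
    {"travel": [0,0,0.09],"angular": [0,0,0],"gripper": 0.1},
    {"travel": [-0.02,0.025,0.1],"angular": [0,0,0],"gripper": 0.1},
    {"travel": [-0.05,0.06,0.1],"angular": [0,0,0],"gripper": 0.1},
    {"travel": [-0.08,0.095,0.1],"angular": [0,0,0],"gripper": 0.1},
    {"travel": [-0.105,0.125,0.1],"angular": [0,0,0],"gripper": 0.1},
    {"travel": [-0.115,0.137,0.1],"angular": [0,0,0],"gripper": 0.1},
    {"travel": [-0.115,0.137,0.1],"angular": [0,0,0],"gripper": 0.1},
  ],
)

```text
t: 5.35
tool_pos: [0.3706, -0.2177, 0.0981]
tool_rot: [2.792, 1.44, 0.0]
contact_force: [0.7, -0.5, -0.1]
opening: 0.0294
grip_force: 23.6
```

Run:
```python
from h import *
w=shot('wrist');s=shot('scene')
o=np.zeros((420,800,3),np.uint8);o[:300,:400]=cv2.resize(w['img'],(400,300));B=cv2.resize(s['img'][120:260,210:350],(400,400));o[:400,400:]=B
cv2.imwrite('pics/g2.png',cv2.cvtColor(o,cv2.COLOR_RGB2BGR));x=ctrl.get_obs();print(x['tool_pos'],x['contact_force'],x['opening'])
```

```text
[ 0.37153484 -0.21886552  0.09860944] [-0.14581762 -0.20960812 -0.75235211] 0.029289095255002652
```

View pics/g2.png

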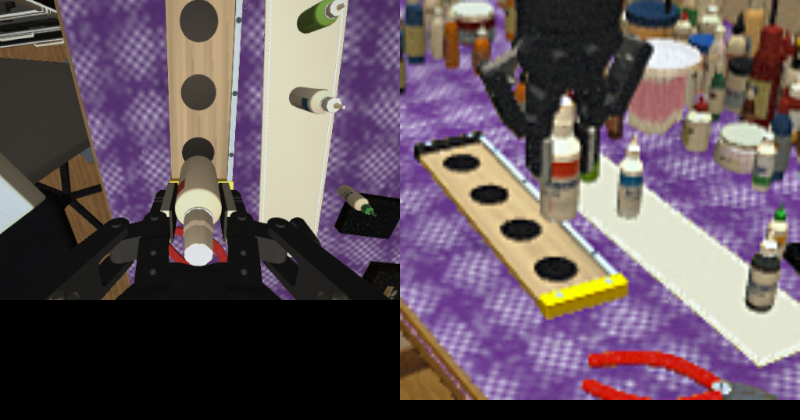

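Red is held upright and hangs about 50 mm above disc 1. Lower, release and rise.

Emit:
step_arm(
  targets=[
    {"travel": [0,0,-0.03],"angular": [0,0,0],"gripper": 0.1},
    {"travel": [0,0,-0.055],"angular": [0,0,0],"gripper": 0.1},
    {"travel": [0,0,-0.072],"angular": [0,0,0],"gripper": 0.1},
    {"travel": [0,0,-0.082],"angular": [0,0,0],"gripper": 0.1},
    {"travel": [0,0,-0.086],"angular": [0,0,0],"gripper": 0.1},
    {"travel": [0,0,-0.086],"angular": [0,0,0],"gripper": 0.1},
    {"travel": [0,0,-0.086],"angular": [0,0,0],"gripper": 0.38},
    {"travel": [0,0,-0.086],"angular": [0,0,0],"gripper": 0.5},
    {"travel": [0,0,-0.086],"angular": [0,0,0],"gripper": 0.7},
    {"travel": [0,0,-0.086],"angular": [0,0,0],"gripper": 0.8},
  ],
)

```text
t: 6.45
tool_pos: [0.3711, -0.2183, 0.0466]
tool_rot: [2.792, 1.439, 0.0]
contact_force: [-0.1, -0.5, 1.3]
opening: 0.0678
grip_force: 0.0
```

Emit:
step_arm(
  targets=[
    {"travel": [0,0,0.03],"angular": [0,0,0],"gripper": 0.8},
    {"travel": [0,0,0.08],"angular": [0,0,0],"gripper": 0.8},
    {"travel": [0,0,0.14],"angular": [0,0,0],"gripper": 0.8},
    {"travel": [0,0,0.2],"angular": [0,0,0],"gripper": 0.8},
    {"travel": [0,0,0.26],"angular": [0,0,0],"gripper": 0.8},
    {"travel": [0.04,-0.01,0.3],"angular": [0,0,0],"gripper": 0.8},
    {"travel": [0.09,-0.02,0.3],"angular": [0,0,0],"gripper": 0.8},
    {"travel": [0.15,-0.03,0.3],"angular": [0,0,0],"gripper": 0.8},
    {"travel": [0.15,-0.03,0.3],"angular": [0,0,0],"gripper": 0.8},
  ],
)

```text
t: 7.35
tool_pos: [0.4634, -0.2366, 0.2259]
tool_rot: [-2.791, -1.441, -0.0]
contact_force: [-1.4, 0.2, -1.2]
opening: 0.0681
grip_force: 0.0
```

Run:
```python
from h import *
import pickle
w=shot('wrist');t=shot('top');pickle.dump((w,t),open('w3.pkl','wb'))
o=np.zeros((460,800,3),np.uint8);o[:390,:520]=cv2.resize(w['img'],(520,390));o[:280,520:]=cv2.resize(t['img'][130:270,220:360],(280,280))
cv2.imwrite('pics/g3.png',cv2.cvtColor(o,cv2.COLOR_RGB2BGR));x=ctrl.get_obs();print(x['tool_pos'],x['contact_force'],x['opening'])
```

```text
[ 0.46093262 -0.23603285  0.22586161] [0.014354   0.61981689 0.33650787] 0.06828715297581472
```

View pics/g3.png

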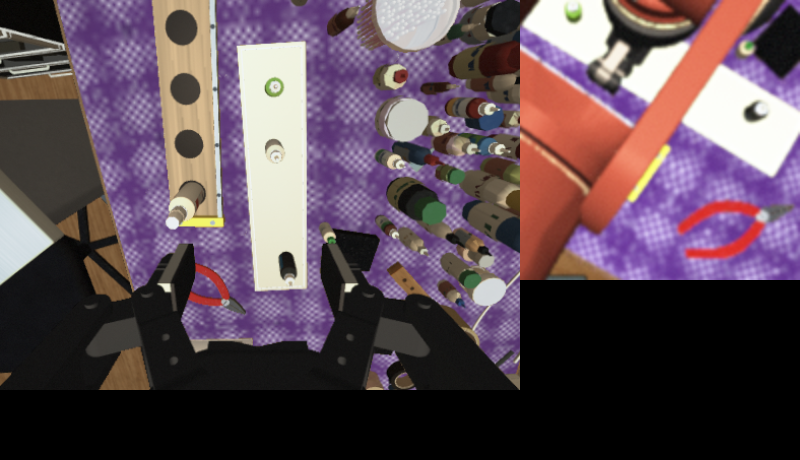

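Red stands upright on disc 1 (tip (173,222)). The other tips are blue (277,156), green (275,87) and dark (291,284), all in 520-px coordinates. Compute positions.

Run:
```python
from h import *
import pickle
w,t=pickle.load(open('w3.pkl','rb'));k=512/520
P=onz(w,np.array([[277,156],[275,87],[291,284],[173,222],[189,144],[185,89],[181,27]])*k,[.082,.064,.072,.108,.01,.01,.01])
for p in P: print(p.round(4),'u',round(p[0]*.813-p[1]*.583,4),'v',round(p[0]*.583+p[1]*.813,4))
```

```text
[ 0.4949 -0.2266  0.082 ] u 0.5344 v 0.1043
[ 0.5316 -0.171   0.064 ] u 0.5319 v 0.1709
[ 0.419  -0.3705  0.072 ] u 0.5567 v -0.0569
[ 0.3742 -0.2163  0.108 ] u 0.4304 v 0.0423
[ 0.4092 -0.1645  0.01  ] u 0.4286 v 0.1048
[ 0.447  -0.1113  0.01  ] u 0.4283 v 0.1701
[ 0.4854 -0.0578  0.01  ] u 0.4284 v 0.236
```

Emit:
step_arm(
  targets=[
    {"travel": [0.03,0.005,0],"angular": [0,0,0],"gripper": 0.65},
    {"travel": [0.054,0.01,-0.03],"angular": [0,0,0],"gripper": 0.65},
    {"travel": [0.054,0.01,-0.09],"angular": [0,0,0],"gripper": 0.65},
    {"travel": [0.054,0.01,-0.16],"angular": [0,0,0],"gripper": 0.65},
    {"travel": [0.054,0.01,-0.22],"angular": [0,0,0],"gripper": 0.65},
    {"travel": [0.054,0.01,-0.27],"angular": [0,0,0],"gripper": 0.65},
    {"travel": [0.054,0.01,-0.31],"angular": [0,0,0],"gripper": 0.65},
    {"travel": [0.054,0.01,-0.33],"angular": [0,0,0],"gripper": 0.65},
    {"travel": [0.054,0.01,-0.333],"angular": [0,0,0],"gripper": 0.65},
    {"travel": [0.054,0.01,-0.333],"angular": [0,0,0],"gripper": 0.65},
  ],
)

```text
t: 8.45
tool_pos: [0.4936, -0.2306, 0.0277]
tool_rot: [2.792, 1.439, 0.001]
contact_force: [-0.1, 0.4, -0.3]
opening: 0.0551
grip_force: 0.0
```

Run:
```python
from h import *
w=shot('wrist');s=shot('scene')
o=np.zeros((420,800,3),np.uint8);o[:300,:400]=cv2.resize(w['img'],(400,300));B=cv2.resize(s['img'][120:260,210:350],(400,400));o[:400,400:]=B
cv2.imwrite('pics/g4.png',cv2.cvtColor(o,cv2.COLOR_RGB2BGR));x=ctrl.get_obs();print(x['tool_pos'],x['contact_force'],x['opening'])
R=cv2.Rodrigues(x['tool_rot'])[0];print((proj(w,[x['tool_pos']-R[:,2]*.019,[.4935,-.229,.082]])*400/512).round())
```

```text
[ 0.49444537 -0.23104391  0.02863226] [ 0.05706163 -0.16043356 -0.46391781] 0.055742981028982945
[[199. 209.]
 [196. 246.]]
```

View pics/g4.png

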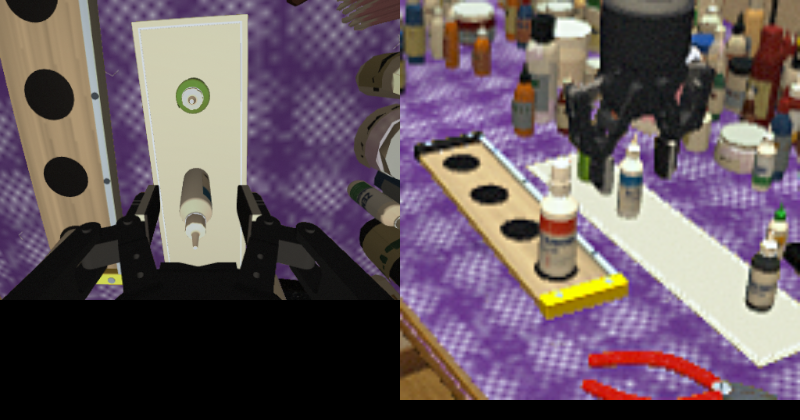

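Red is within disc 1's rim and upright. Blue sits between the pads: tip (195,243) against a finger centre of about 199, so about 2 mm toward the strip. I'll shift by that much and close, then carry it across to disc 2.

Emit:
step_arm(
  targets=[
    {"travel": [-0.002,0.0015,0],"angular": [0,0,0],"gripper": 0.5},
    {"travel": [-0.002,0.0015,0],"angular": [0,0,0],"gripper": 0.35},
    {"travel": [-0.002,0.0015,0],"angular": [0,0,0],"gripper": 0.25},
    {"travel": [-0.002,0.0015,0],"angular": [0,0,0],"gripper": 0.15},
    {"travel": [-0.002,0.0015,0],"angular": [0,0,0],"gripper": 0.05},
    {"travel": [-0.002,0.0015,0],"angular": [0,0,0],"gripper": 0.05},
    {"travel": [-0.002,0.0015,0],"angular": [0,0,0],"gripper": 0.05},
  ],
  squeeze=20,
)

```text
t: 9.25
tool_pos: [0.4925, -0.2295, 0.0273]
tool_rot: [2.792, 1.439, 0.001]
contact_force: [-1.1, 1.4, 5.5]
opening: 0.0203
grip_force: 19.8
```

Emit:
step_arm(
  targets=[
    {"travel": [0,0,0.02],"angular": [0,0,0],"gripper": 0.05},
    {"travel": [0,0,0.05],"angular": [0,0,0],"gripper": 0.05},
    {"travel": [0,0,0.083],"angular": [0,0,0],"gripper": 0.05},
    {"travel": [-0.03,0.023,0.083],"angular": [0,0,0],"gripper": 0.05},
    {"travel": [-0.07,0.053,0.083],"angular": [0,0,0],"gripper": 0.05},
    {"travel": [-0.11,0.083,0.083],"angular": [0,0,0],"gripper": 0.05},
    {"travel": [-0.132,0.1,0.083],"angular": [0,0,0],"gripper": 0.05},
    {"travel": [-0.139,0.105,0.083],"angular": [0,0,0],"gripper": 0.05},
    {"travel": [-0.139,0.105,0.083],"angular": [0,0,0],"gripper": 0.05},
    {"travel": [-0.139,0.105,0.083],"angular": [0,0,0],"gripper": 0.05},
  ],
)

```text
t: 10.25
tool_pos: [0.4095, -0.1669, 0.077]
tool_rot: [2.792, 1.439, 0.001]
contact_force: [0.3, -0.1, 0.2]
opening: 0.0205
grip_force: 19.7
```

Emit:
step_arm(
  targets=[
    {"travel": [0,0,-0.025],"angular": [0,0,0],"gripper": 0.05},
    {"travel": [0,0,-0.045],"angular": [0,0,0],"gripper": 0.05},
    {"travel": [0,0,-0.06],"angular": [0,0,0],"gripper": 0.05},
    {"travel": [0,0,-0.067],"angular": [0,0,0],"gripper": 0.05},
    {"travel": [0,0,-0.069],"angular": [0,0,0],"gripper": 0.05},
    {"travel": [0,0,-0.069],"angular": [0,0,0],"gripper": 0.05},
    {"travel": [0,0,-0.069],"angular": [0,0,0],"gripper": 0.28},
    {"travel": [0,0,-0.069],"angular": [0,0,0],"gripper": 0.45},
    {"travel": [0,0,-0.069],"angular": [0,0,0],"gripper": 0.6},
    {"travel": [0,0,-0.069],"angular": [0,0,0],"gripper": 0.6},
  ],
)

```text
t: 11.25
tool_pos: [0.4088, -0.1663, 0.0351]
tool_rot: [2.792, 1.439, 0.0]
contact_force: [-0.1, 0.7, 0.3]
opening: 0.0514
grip_force: 0.0
```

Emit:
step_arm(
  targets=[
    {"travel": [0,0,0.03],"angular": [0,0,0],"gripper": 0.6},
    {"travel": [0,0,0.08],"angular": [0,0,0],"gripper": 0.6},
    {"travel": [0,0,0.15],"angular": [0,0,0],"gripper": 0.6},
    {"travel": [0,0,0.22],"angular": [0,0,0],"gripper": 0.6},
    {"travel": [0.04,-0.06,0.27],"angular": [0,0,0],"gripper": 0.6},
    {"travel": [0.07,-0.12,0.3],"angular": [0,0,0],"gripper": 0.6},
    {"travel": [0.07,-0.18,0.3],"angular": [0,0,0],"gripper": 0.6},
    {"travel": [0.07,-0.24,0.3],"angular": [0,0,0],"gripper": 0.6},
    {"travel": [0.07,-0.24,0.3],"angular": [0,0,0],"gripper": 0.6},
    {"travel": [0.07,-0.24,0.3],"angular": [0,0,0],"gripper": 0.6},
  ],
)

```text
t: 12.25
tool_pos: [0.4505, -0.3106, 0.2146]
tool_rot: [-2.792, -1.437, 0.0]
contact_force: [-0.1, 0.7, -0.4]
opening: 0.051
grip_force: 0.0
```

Run:
```python
from h import *
import pickle
w=shot('wrist');s=shot('scene');pickle.dump(w,open('w5.pkl','wb'))
o=np.zeros((420,800,3),np.uint8);o[:330,:440]=cv2.resize(w['img'],(440,330));o[:360,440:]=cv2.resize(s['img'][130:270,215:355],(360,360))
cv2.imwrite('pics/g5.png',cv2.cvtColor(o,cv2.COLOR_RGB2BGR));x=ctrl.get_obs();print(x['tool_pos'],x['contact_force'],x['opening'])
print((proj(w,[[.418,-.3725,.072],[.371,-.2185,.108],[.409,-.1655,.09]])*440/512).round())
```

```text
[ 0.45063704 -0.30949234  0.21471305] [ 0.11040018 -0.04779482  0.19217024] 0.05095404404817691
[[225. 204.]
 [106. 137.]
 [105.  72.]]
```

View pics/g5.png

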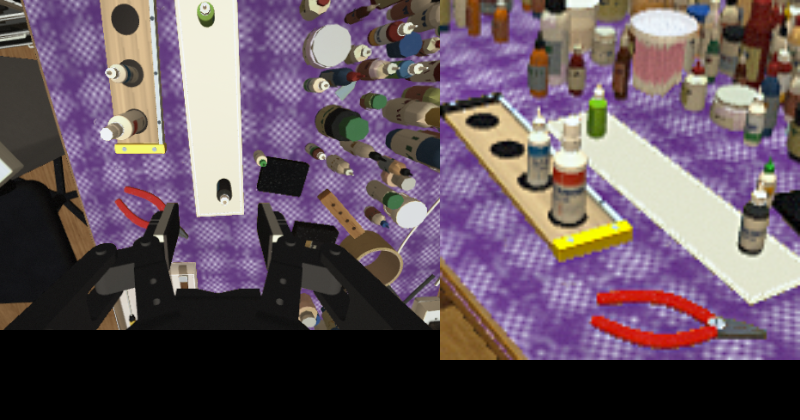

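Red and blue stand upright on discs 1 and 2. The dark tip is at (225,202), against a prediction of (225,204). Next I take dark, opening only partway to clear the small bottle at (260,158).

Emit:
step_arm(
  targets=[
    {"travel": [-0.03,-0.06,0],"angular": [0,0,0],"gripper": 0.5},
    {"travel": [-0.0535,-0.1045,-0.03],"angular": [0,0,0],"gripper": 0.5},
    {"travel": [-0.0535,-0.1045,-0.09],"angular": [0,0,0],"gripper": 0.5},
    {"travel": [-0.0535,-0.1045,-0.16],"angular": [0,0,0],"gripper": 0.5},
    {"travel": [-0.0535,-0.1045,-0.22],"angular": [0,0,0],"gripper": 0.5},
    {"travel": [-0.0535,-0.1045,-0.26],"angular": [0,0,0],"gripper": 0.5},
    {"travel": [-0.0535,-0.1045,-0.3],"angular": [0,0,0],"gripper": 0.5},
    {"travel": [-0.0535,-0.1045,-0.32],"angular": [0,0,0],"gripper": 0.5},
    {"travel": [-0.0535,-0.1045,-0.323],"angular": [0,0,0],"gripper": 0.5},
    {"travel": [-0.0535,-0.1045,-0.323],"angular": [0,0,0],"gripper": 0.5},
  ],
)

```text
t: 13.35
tool_pos: [0.4192, -0.3729, 0.022]
tool_rot: [2.791, 1.44, 0.0]
contact_force: [0.4, -0.2, 1.0]
opening: 0.0429
grip_force: 0.0
```

Run:
```python
from h import *
w=shot('wrist');s=shot('scene')
o=np.zeros((420,800,3),np.uint8);o[:300,:400]=cv2.resize(w['img'],(400,300));B=cv2.resize(s['img'][140:280,250:390],(400,400));o[:400,400:]=B
cv2.imwrite('pics/g6.png',cv2.cvtColor(o,cv2.COLOR_RGB2BGR));x=ctrl.get_obs();print(x['tool_pos'],x['contact_force'],x['opening'])
print((proj(w,[[.4185,-.372,.072]])*400/512).round())
```

```text
[ 0.41964682 -0.37383844  0.02306715] [ 0.08800821 -0.74945624 -0.26157341] 0.04271593075440099
[[196. 242.]]
```

View pics/g6.png

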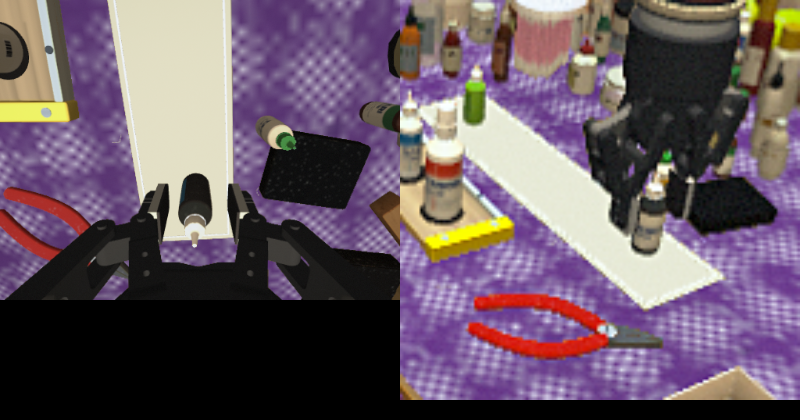

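Dark is between the pads (tip (195,243), finger centre about 198) and the small bottle is clear. Close, lift 120 mm so its foot passes over the placed bottles, and carry it to disc 3.

Emit:
step_arm(
  targets=[
    {"travel": [-0.0017,0.0012,0],"angular": [0,0,0],"gripper": 0.4},
    {"travel": [-0.0017,0.0012,0],"angular": [0,0,0],"gripper": 0.3},
    {"travel": [-0.0017,0.0012,0],"angular": [0,0,0],"gripper": 0.2},
    {"travel": [-0.0017,0.0012,0],"angular": [0,0,0],"gripper": 0.05},
    {"travel": [-0.0017,0.0012,0],"angular": [0,0,0],"gripper": 0.05},
    {"travel": [-0.0017,0.0012,0],"angular": [0,0,0],"gripper": 0.05},
    {"travel": [-0.0017,0.0012,0.02],"angular": [0,0,0],"gripper": 0.05},
    {"travel": [-0.0017,0.0012,0.08],"angular": [0,0,0],"gripper": 0.05},
    {"travel": [-0.0017,0.0012,0.15],"angular": [0,0,0],"gripper": 0.05},
    {"travel": [-0.0017,0.0012,0.2],"angular": [0,0,0],"gripper": 0.05},
  ],
  squeeze=20,
)

```text
t: 14.45
tool_pos: [0.4181, -0.3728, 0.1443]
tool_rot: [2.79, 1.438, 0.001]
contact_force: [0.5, -0.2, 0.6]
opening: 0.0214
grip_force: 20.1
```

Emit:
step_arm(
  targets=[
    {"travel": [0.004,0.03,0],"angular": [0,0,0],"gripper": 0.05},
    {"travel": [0.01,0.09,0],"angular": [0,0,0],"gripper": 0.05},
    {"travel": [0.018,0.16,0],"angular": [0,0,0],"gripper": 0.05},
    {"travel": [0.026,0.23,0],"angular": [0,0,0],"gripper": 0.05},
    {"travel": [0.034,0.3,0],"angular": [0,0,0],"gripper": 0.05},
    {"travel": [0.041,0.36,0],"angular": [0,0,0],"gripper": 0.05},
    {"travel": [0.046,0.41,0],"angular": [0,0,0],"gripper": 0.05},
    {"travel": [0.0485,0.431,0],"angular": [0,0,0],"gripper": 0.05},
    {"travel": [0.0485,0.431,0],"angular": [0,0,0],"gripper": 0.05},
    {"travel": [0.0485,0.431,0],"angular": [0,0,0],"gripper": 0.05},
  ],
)

```text
t: 15.45
tool_pos: [0.4465, -0.1141, 0.141]
tool_rot: [2.792, 1.44, -0.001]
contact_force: [0.5, -0.0, -0.1]
opening: 0.0212
grip_force: 20.1
```

Emit:
step_arm(
  targets=[
    {"travel": [0,0,-0.04],"angular": [0,0,0],"gripper": 0.05},
    {"travel": [0,0,-0.09],"angular": [0,0,0],"gripper": 0.05},
    {"travel": [0,0,-0.14],"angular": [0,0,0],"gripper": 0.05},
    {"travel": [0,0,-0.17],"angular": [0,0,0],"gripper": 0.05},
    {"travel": [0,0,-0.183],"angular": [0,0,0],"gripper": 0.05},
    {"travel": [0,0,-0.186],"angular": [0,0,0],"gripper": 0.05},
    {"travel": [0,0,-0.186],"angular": [0,0,0],"gripper": 0.05},
    {"travel": [0,0,-0.186],"angular": [0,0,0],"gripper": 0.3},
    {"travel": [0,0,-0.186],"angular": [0,0,0],"gripper": 0.5},
    {"travel": [0,0,-0.186],"angular": [0,0,0],"gripper": 0.6},
  ],
)

```text
t: 16.45
tool_pos: [0.4471, -0.114, 0.0301]
tool_rot: [2.792, 1.439, 0.001]
contact_force: [0.0, -0.4, -0.4]
opening: 0.051
grip_force: 0.0
```

Emit:
step_arm(
  targets=[
    {"travel": [0,0,0.03],"angular": [0,0,0],"gripper": 0.6},
    {"travel": [0,0,0.08],"angular": [0,0,0],"gripper": 0.6},
    {"travel": [0,0,0.15],"angular": [0,0,0],"gripper": 0.6},
    {"travel": [0,0,0.22],"angular": [0,0,0],"gripper": 0.6},
    {"travel": [0.04,-0.04,0.27],"angular": [0,0,0],"gripper": 0.6},
    {"travel": [0.08,-0.09,0.27],"angular": [0,0,0],"gripper": 0.6},
    {"travel": [0.1,-0.14,0.27],"angular": [0,0,0],"gripper": 0.6},
    {"travel": [0.1,-0.14,0.27],"angular": [0,0,0],"gripper": 0.6},
    {"travel": [0.1,-0.14,0.27],"angular": [0,0,0],"gripper": 0.6},
  ],
)

```text
t: 17.35
tool_pos: [0.5065, -0.1978, 0.1914]
tool_rot: [-2.792, -1.438, 0.001]
contact_force: [0.3, 0.7, -0.2]
opening: 0.0511
grip_force: 0.0
```

Run:
```python
from h import *
import pickle
w=shot('wrist');s=shot('scene');pickle.dump(w,open('w7.pkl','wb'))
o=np.zeros((420,800,3),np.uint8);o[:330,:440]=cv2.resize(w['img'],(440,330));o[:360,440:]=cv2.resize(s['img'][130:270,215:355],(360,360))
cv2.imwrite('pics/g7.png',cv2.cvtColor(o,cv2.COLOR_RGB2BGR));x=ctrl.get_obs();print(x['tool_pos'],x['contact_force'],x['opening'])
print((proj(w,[[.5305,-.173,.064],[.371,-.2185,.108],[.409,-.1655,.09],[.4467,-.1128,.08],[.485,-.06,.01]])*440/512).round().tolist())
```

```text
[ 0.50620398 -0.19690406  0.19123933] [-0.30844649  0.78052731  1.07032837] 0.05130351571478423
[[222.0, 128.0], [131.0, 249.0], [130.0, 190.0], [126.0, 131.0], [140.0, 69.0]]
```

View pics/g7.png

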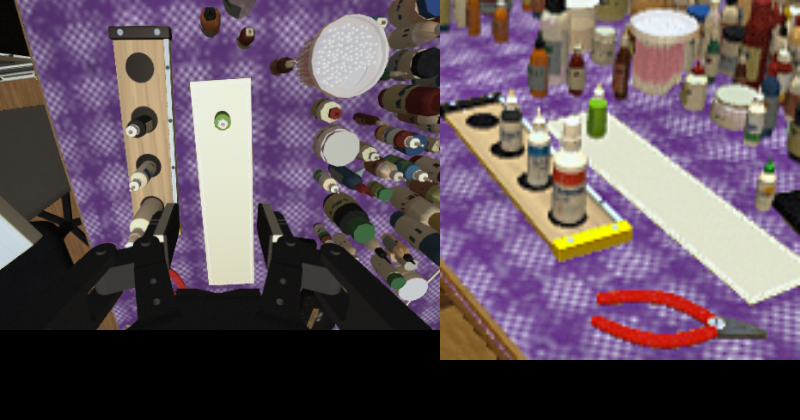

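Dark stands on disc 3. The green tip is at (222,123), 5 px beyond prediction along the row, so I aim at (0.532, -0.171). Take green.

Emit:
step_arm(
  targets=[
    {"travel": [0.02,0.02,0],"angular": [0,0,0],"gripper": 0.6},
    {"travel": [0.042,0.043,-0.02],"angular": [0,0,0],"gripper": 0.6},
    {"travel": [0.042,0.043,-0.07],"angular": [0,0,0],"gripper": 0.6},
    {"travel": [0.042,0.043,-0.13],"angular": [0,0,0],"gripper": 0.6},
    {"travel": [0.042,0.043,-0.19],"angular": [0,0,0],"gripper": 0.6},
    {"travel": [0.042,0.043,-0.24],"angular": [0,0,0],"gripper": 0.6},
    {"travel": [0.042,0.043,-0.275],"angular": [0,0,0],"gripper": 0.6},
    {"travel": [0.042,0.043,-0.29],"angular": [0,0,0],"gripper": 0.6},
    {"travel": [0.042,0.043,-0.291],"angular": [0,0,0],"gripper": 0.6},
    {"travel": [0.042,0.043,-0.291],"angular": [0,0,0],"gripper": 0.6},
  ],
)

```text
t: 18.45
tool_pos: [0.5329, -0.1717, 0.0182]
tool_rot: [2.791, 1.44, 0.002]
contact_force: [1.1, -0.2, -0.0]
opening: 0.0512
grip_force: 0.0
```

Run:
```python
from h import *
w=shot('wrist');s=shot('scene')
o=np.zeros((420,800,3),np.uint8);o[:300,:400]=cv2.resize(w['img'],(400,300));B=cv2.resize(s['img'][110:250,210:350],(400,400));o[:400,400:]=B
cv2.imwrite('pics/g8.png',cv2.cvtColor(o,cv2.COLOR_RGB2BGR));x=ctrl.get_obs();print(x['tool_pos'],x['contact_force'],x['opening'])
print((proj(w,[[.532,-.171,.064]])*400/512).round())
```

```text
[ 0.53332748 -0.17225409  0.0189498 ] [ 0.14988216  0.30663161 -0.27111391] 0.05128254519322204
[[196. 237.]]
```

View pics/g8.png

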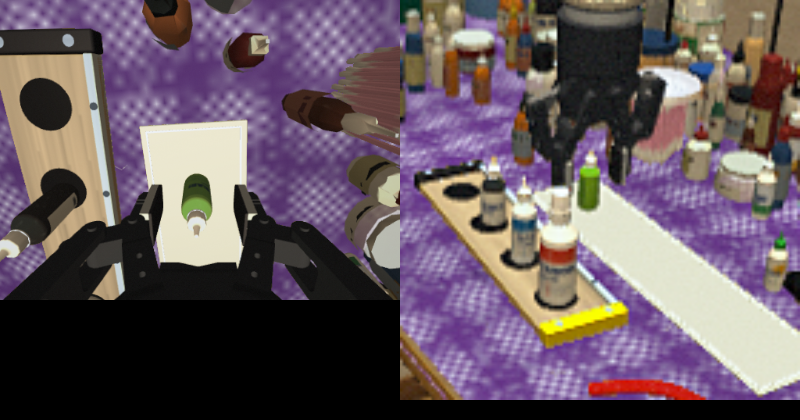

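Green is centred (tip (196,232)) and the other three stand on their discs. Small nudge along the row, grip, lift high, go to disc 4.

Emit:
step_arm(
  targets=[
    {"travel": [0.001,0.003,0],"angular": [0,0,0],"gripper": 0.5},
    {"travel": [0.001,0.003,0],"angular": [0,0,0],"gripper": 0.35},
    {"travel": [0.001,0.003,0],"angular": [0,0,0],"gripper": 0.2},
    {"travel": [0.001,0.003,0],"angular": [0,0,0],"gripper": 0.05},
    {"travel": [0.001,0.003,0],"angular": [0,0,0],"gripper": 0.05},
    {"travel": [0.001,0.003,0],"angular": [0,0,0],"gripper": 0.05},
    {"travel": [0.001,0.003,0.02],"angular": [0,0,0],"gripper": 0.05},
    {"travel": [0.001,0.003,0.08],"angular": [0,0,0],"gripper": 0.05},
    {"travel": [0.001,0.003,0.15],"angular": [0,0,0],"gripper": 0.05},
    {"travel": [0.001,0.003,0.2],"angular": [0,0,0],"gripper": 0.05},
  ],
  squeeze=20,
)

```text
t: 19.55
tool_pos: [0.533, -0.1704, 0.14]
tool_rot: [2.791, 1.438, 0.002]
contact_force: [0.8, -1.3, -0.1]
opening: 0.0196
grip_force: 20.0
```

Emit:
step_arm(
  targets=[
    {"travel": [-0.01,0.025,0],"angular": [0,0,0],"gripper": 0.05},
    {"travel": [-0.03,0.07,0],"angular": [0,0,0],"gripper": 0.05},
    {"travel": [-0.055,0.125,0],"angular": [0,0,0],"gripper": 0.05},
    {"travel": [-0.072,0.165,0],"angular": [0,0,0],"gripper": 0.05},
    {"travel": [-0.079,0.182,0],"angular": [0,0,0],"gripper": 0.05},
    {"travel": [-0.079,0.182,0],"angular": [0,0,0],"gripper": 0.05},
    {"travel": [-0.079,0.182,0],"angular": [0,0,0],"gripper": 0.05},
  ],
)

```text
t: 20.25
tool_pos: [0.4852, -0.0613, 0.1369]
tool_rot: [2.792, 1.439, -0.0]
contact_force: [1.1, 0.0, -0.5]
opening: 0.0193
grip_force: 20.0
```

Run:
```python
from h import *
w=shot('wrist');s=shot('scene')
o=np.zeros((420,800,3),np.uint8);o[:300,:400]=cv2.resize(w['img'],(400,300));B=cv2.resize(s['img'][110:250,210:350],(400,400));o[:400,400:]=B
cv2.imwrite('pics/g9.png',cv2.cvtColor(o,cv2.COLOR_RGB2BGR));x=ctrl.get_obs();print(x['tool_pos'],x['contact_force'],x['opening'])
```

```text
[ 0.48553545 -0.06175238  0.13711927] [ 0.36412508  0.65441124 -0.59898542] 0.019290022806393255
```

View pics/g9.png

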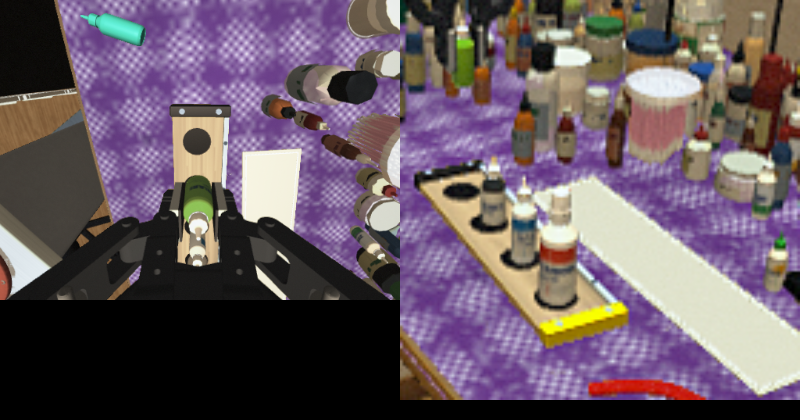

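Green is held upright above disc 4 (scene (465,55)). Lower, release, back off.

Emit:
step_arm(
  targets=[
    {"travel": [0,0,-0.04],"angular": [0,0,0],"gripper": 0.05},
    {"travel": [0,0,-0.09],"angular": [0,0,0],"gripper": 0.05},
    {"travel": [0,0,-0.14],"angular": [0,0,0],"gripper": 0.05},
    {"travel": [0,0,-0.17],"angular": [0,0,0],"gripper": 0.05},
    {"travel": [0,0,-0.183],"angular": [0,0,0],"gripper": 0.05},
    {"travel": [0,0,-0.186],"angular": [0,0,0],"gripper": 0.05},
    {"travel": [0,0,-0.186],"angular": [0,0,0],"gripper": 0.05},
    {"travel": [0,0,-0.186],"angular": [0,0,0],"gripper": 0.3},
    {"travel": [0,0,-0.186],"angular": [0,0,0],"gripper": 0.5},
    {"travel": [0,0,-0.186],"angular": [0,0,0],"gripper": 0.6},
  ],
)

```text
t: 21.35
tool_pos: [0.4856, -0.0611, 0.026]
tool_rot: [2.792, 1.439, 0.001]
contact_force: [-0.5, -0.4, 0.5]
opening: 0.0508
grip_force: 0.0
```

Emit:
step_arm(
  targets=[
    {"travel": [0,0,0.03],"angular": [0,0,0],"gripper": 0.6},
    {"travel": [0,0,0.08],"angular": [0,0,0],"gripper": 0.6},
    {"travel": [0,0,0.15],"angular": [0,0,0],"gripper": 0.6},
    {"travel": [0,0,0.22],"angular": [0,0,0],"gripper": 0.6},
    {"travel": [0,0.06,0.3],"angular": [0,0,0],"gripper": 0.6},
    {"travel": [0,0.14,0.32],"angular": [0,0,0],"gripper": 0.6},
    {"travel": [0,0.22,0.32],"angular": [0,0,0],"gripper": 0.6},
    {"travel": [0,0.3,0.32],"angular": [0,0,0],"gripper": 0.6},
    {"travel": [0,0.38,0.32],"angular": [0,0,0],"gripper": 0.6},
    {"travel": [0,0.42,0.32],"angular": [0,0,0],"gripper": 0.6},
  ],
)

```text
t: 22.35
tool_pos: [0.4845, 0.1944, 0.218]
tool_rot: [-2.79, -1.444, -0.002]
contact_force: [0.8, -1.4, 0.6]
opening: 0.0512
grip_force: 0.0
```

Run:
```python
from h import *
import pickle
t=shot('top');s=shot('scene');pickle.dump((t,s),open('end.pkl','wb'))
A=cv2.resize(t['img'][130:240,165:285],(480,440),interpolation=cv2.INTER_CUBIC)
o=np.zeros((450,800,3),np.uint8);o[:440,:480]=A;o[:320,480:]=cv2.resize(s['img'][140:250,205:315],(320,320),interpolation=cv2.INTER_CUBIC)
cv2.imwrite('pics/end.png',cv2.cvtColor(o,cv2.COLOR_RGB2BGR))
D=np.array([[.3709,-.2196],[.4084,-.1669],[.4465,-.1142],[.4842,-.0614]])
for d,hh in zip(D,(.098,.08,.07,.062)): print(((proj(t,[[*d,.01],[*d,.01+hh]])-[165,130])*4).round().tolist())
```

```text
[[409.0, 306.0], [415.0, 296.0]]
[[316.0, 241.0], [311.0, 226.0]]
[[223.0, 175.0], [211.0, 157.0]]
[[132.0, 111.0], [114.0, 90.0]]
```

View pics/end.png

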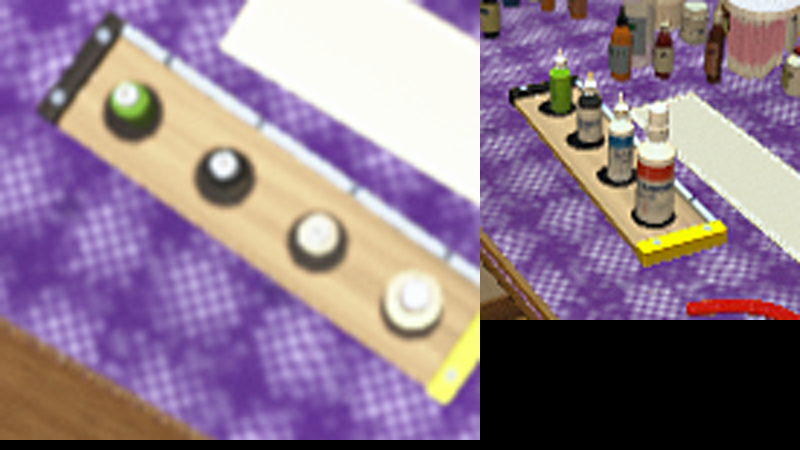

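All four look upright on their discs, in the order red, blue, dark, green from the yellow cap. To check centring, I'll put the wrist camera nearly straight above and measure by masks.

Emit:
step_arm(
  targets=[
    {"travel": [-0.02,-0.08,0.03],"angular": [0,0,0],"gripper": 0.6},
    {"travel": [-0.04,-0.16,0.05],"angular": [0,0,0],"gripper": 0.6},
    {"travel": [-0.06,-0.24,0.05],"angular": [0,0,0],"gripper": 0.6},
    {"travel": [-0.08,-0.32,0.05],"angular": [0,0,0],"gripper": 0.6},
    {"travel": [-0.1,-0.4,0.05],"angular": [0,0,0],"gripper": 0.6},
    {"travel": [-0.111,-0.48,0.05],"angular": [0,0,0],"gripper": 0.6},
    {"travel": [-0.111,-0.55,0.05],"angular": [0,0,0],"gripper": 0.6},
    {"travel": [-0.111,-0.574,0.05],"angular": [0,0,0],"gripper": 0.6},
    {"travel": [-0.111,-0.574,0.05],"angular": [0,0,0],"gripper": 0.6},
    {"travel": [-0.111,-0.574,0.05],"angular": [0,0,0],"gripper": 0.6},
  ],
)

```text
t: 23.45
tool_pos: [0.4184, -0.153, 0.2474]
tool_rot: [-2.792, -1.438, -0.0]
contact_force: [0.5, 0.4, -0.1]
opening: 0.0511
grip_force: 0.0
```

```bash
cat > chk.py <<'E'
from h import *
w=shot('wrist');c=ray(w,[[0,0]])[0]
D=np.array([[.371,-.2185],[.409,-.1655],[.4467,-.1128],[.485,-.060]]);n=['red','blue','dark','green'];H=[.084,.071,.063,.057];HT=[.108,.09,.08,.072]
U=np.array([.813,-.583]);V=np.array([.583,.813])
print('cam v',c[:2]@V,'u',c[:2]@U,ctrl.get_obs()['tool_pos'])
hsv=cv2.cvtColor(w['img'],cv2.COLOR_RGB2HSV).astype(int)
for i in range(4):
    p=proj(w,[[*D[i],.01],[*D[i],HT[i]]]);r=np.linalg.norm(proj(w,[[*(D[i]+.02*V),.05]])-proj(w,[[*D[i],.05]]))
    if p.min()<15 or p[:,0].max()>497 or p[:,1].max()>300: continue
    yy,xx=np.mgrid[:384,:512];near=np.hypot(xx-p[1,0],yy-p[1,1])<r
    def cen(m,z):
        k,l,st,ce=cv2.connectedComponentsWithStats((m).astype(np.uint8))
        if k<2: return
        j=1+np.argmax(st[1:,4]);q=onz(w,[ce[j]],z)[0,:2]-D[i];return st[j,4],ce[j].round(1).tolist(),'du,dv mm',(1e3*q@U).round(1),(1e3*q@V).round(1)
    print(n[i],'foot/tip px',p.round().tolist(),'r',r.round(1))
    print('  white tip',cen(near&(hsv[...,2]>185)&(hsv[...,1]<45),HT[i]-.008))
    if n[i]=='green': print('  body',cen(near&(abs(hsv[...,0]-45)<20)&(hsv[...,1]>100),.057))
    # black disc (visible part)
E
python3 chk.py
```

```text
cam v 0.20310108881808253 u 0.4292541495847628 [ 0.41849167 -0.15246841  0.24737584]
red foot/tip px [[253.0, 213.0], [253.0, 248.0]] r 13.9
  white tip (np.int32(104), [253.4, 245.2], 'du,dv mm', np.float64(0.4), np.float64(-1.5))
blue foot/tip px [[253.0, 170.0], [253.0, 188.0]] r 15.6
  white tip (np.int32(163), [253.1, 180.6], 'du,dv mm', np.float64(-0.1), np.float64(6.6))
dark foot/tip px [[253.0, 123.0], [253.0, 129.0]] r 17.5
  white tip (np.int32(84), [254.8, 129.7], 'du,dv mm', np.float64(1.7), np.float64(-2.0))
green foot/tip px [[254.0, 70.0], [254.0, 64.0]] r 19.6
  white tip (np.int32(84), [255.5, 66.6], 'du,dv mm', np.float64(1.9), np.float64(-1.5))
  body (np.int32(165), [255.6, 68.9], 'du,dv mm', np.float64(2.0), np.float64(-3.2))
```

Red, dark and green are within about 3 mm of their disc centres. Blue's white blob includes its body, so its 6.6 mm reading is a height effect: at body height (about 60 mm) it comes out near zero. The arm is clear, so I hand in.

```bash
python3 -c "
from station import ctrl
print(ctrl.finish_job())"
```

```text
the job is handed in; nothing more can be done
None
```

The job is handed in: from the yellow cap to the black cap the discs carry red, blue, dark and green, all upright and measured close to their disc centres (well inside 12 mm), but the hand-in returned no verdict, so a pass is not confirmed.

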